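Put the spice jars back in their rack in one close row

TASK

Put the three loose spice jars back into the spice rack, upright in one row with the jar that is already there. One of them has been knocked over: stand it up on the worktop and let go of it, then take it again from above. When all four are in, slide the rack's end stop up against the last jar so that the row is held close together; leave everything else where it is, and do not knock anything over.

Things in the scene. Friction and masses are not known exactly. Their poses are not given: they have to be found in the camera images.
- spice_rack: fixed wooden counter rack for one row of jars, 80 x 270 x 70 mm, at the robot's right. Origin: centre of underside; y along the row, z up, robot on its -x side. Floor 16 mm up. Two end boards 70 mm high, inner faces at y = -120 and +120 mm; two steel rails along y (8 mm rods, x = +-27.5 mm, 46 mm up, 47 mm free between them). Jars go in from above, gripped across the rack's x above the rails
- row_end (a point): point on the rack's floor and centre line at the inner face of the end board away from the stop (axes as the rack's). The first jar stands against this board, its centre 20 mm from here in +y; the others follow towards +y, 40.5 mm each
- rack_stop (a joint): travel (m) of the rack's end stop from the +y end board towards row_end: 0 with its back 2 mm from that board; its jar side is 222 mm minus the travel from row_end in y. About 0.060 when four jars are held close together. It stays where it is left; about 2 N move it, more with jars in front
- stop_grip (a point): on the stop, a wooden block 16 mm thick (y) that rides on both rails: its upper part, 58 to 104 mm above the worktop, is 44 mm wide in the rack's x and can be gripped from above across that width. The point is on its centre line, 94 mm above the worktop
- jar_in_rack: spice jar with a square clear body about 40 mm wide and a round screw cap of 40 mm diameter, 103 mm tall, 110 g (varies); grip it across a facing pair of its flat sides. Origin: centre of its underside; z points from the underside to the cap, x and y are square to its sides. Stands in the rack already, near row_end
- jar_a: spice jar with a square clear body about 40 mm wide and a round screw cap of 40 mm diameter, 107 mm tall, 110 g (varies); grip it across a facing pair of its flat sides. Origin: centre of its underside; z points from the underside to the cap, x and y are square to its sides. Stands upright on the table at the robot's left
- jar_b: spice jar with a square clear body about 40 mm wide and a round screw cap of 40 mm diameter, 103 mm tall, 110 g (varies); grip it across a facing pair of its flat sides. Origin: centre of its underside; z points from the underside to the cap, x and y are square to its sides. Stands upright on the table at the robot's left
- fallen_jar: spice jar with a square clear body about 40 mm wide and a round screw cap of 40 mm diameter, 107 mm tall, 110 g (varies); grip it across a facing pair of its flat sides. Origin: centre of its underside; z points from the underside to the cap, x and y are square to its sides. Lies on a flat side on the bench in front of the rack, its axis 20 mm above the worktop
- mill: plain round mill 44 mm across and 90 mm tall with a domed top, standing near the loose jars; not a jar for the rack, to be left alone. Origin: centre of its underside
- teaspoon: steel teaspoon 140 x 30 x 11 mm lying on the left table, to be left alone. Origin: under its middle
- sauce_bottle: sauce bottle 50 x 82 x 190 mm on the left table, to be left alone. Origin: centre of its underside

How it is judged:
By the outcome, as a careful person would: the job done as asked, in the order asked, and still so for the second after the job is handed in, with the robot touching nothing.
It also fails if it takes over 72 s, if anything falls off the work surface, if the arm or the gripper's body presses on something with over 40 N, if the wrist force passes 120 N, or if a joint passes its speed limit or range.

ROBOT

A 6-joint arm with a two-finger parallel gripper is mounted at the origin on a cart in front of the work surface, level with it; the furniture and walls round the work are solid. World frame = base frame: x ahead of the robot, y to its left, z up, the work surface at z = 0. Lengths are in m, angles in degrees, forces in N, time in s.
With the tool pointing down it reaches from about 0.325 to 0.775 m from the base axis. Payload 5.5 kg.
Tool frame: the origin (TCP) lies at the centre of the arm's flange, where the gripper is bolted on; the fingertips stand 182 mm ahead of it and the grasp point (between the pads) lies 163 mm ahead of it; z points along the fingers, y is the line along which they close (so a half turn about z gives the same grasp; the last joint's range is limited). The gripper opens to 88 mm and grips with 3 to 60 N. Pads are 20 mm wide; open, the fingers measure 115 mm over their backs; the gripper's body (75 mm by 178 mm) begins 61 mm behind the grasp point.
Start: joints at [66.538, 5.22, 70.514, -0, 104.267, -3.249], TCP at [0.207, 0.563, 0.405] pointing down, gripper open.
Joint ranges: [-164.24, 164.24], [-49.07, 125.15], [9.68, 141.18], [-86.29, 266.29], [3.28, 154.24], [-151.56, 151.56]. Speed limits (degrees/s): [147.25, 147.25, 172.46, 180, 180, 180].

INTERFACE

Orientations are given as [roll, pitch, yaw] about the fixed x, y, z axes, in that order (R = Rz(yaw) Ry(pitch) Rx(roll)).
In Python, from station import r gives the robot as it stands. The module is installed in compiled form; this text tells all that it offers. Calls block until the motion is done:
- r.reach(position, orientation): joint-space move of the TCP to a pose.
- r.servo_line(position, rotation=None, speed=0.15): straight line of the TCP; rotation=None keeps the orientation; speed is the mean speed in m/s.
- r.move_joints(angles): joint-space move.
- r.let_go() and r.grab(squeeze=None): open the fingers fully, or close them until they stop; squeeze is the grip in N (None keeps the last).
- r.wait(seconds).
- r.inverse_kinematics(position, orientation): joint angles nearest the present ones, or None.
- r.sense(): the state.
- r.snapshot(name): name is "scene" or "top" or "wrist"; returns a dict with "frame" (400x640x3 uint8, red, green, blue), "fx", "fy", "cx", "cy" (pixels), "R" (3x3) and "t" (3): a world point X has camera coordinates R X + t. Camera axes: x right, y down, z forward; pixel columns grow to the right and rows downward; lengths in m; the calibration is good to about 2 mm. A picture is of the moment at which its call begins. There is no depth.
A pose or a line that the arm cannot do raises r.IKError and nothing moves.
- r.hand_in(): hands the job in; it is judged then, once.
The state is a dict: "clock": time; "joints": joint angles; "joint_vel": joint speeds; "joint_torque": joint torques, N m; "tcp_pos": TCP position; "orientation": TCP orientation; "contact_force": force on the tool from outside, world axes, zero at the start; "torque": the same for the moment, N m; "opening": finger opening in m; "gripper_force": force on a finger pad.
Only numpy, scipy, OpenCV 4.12 (cv2) and the standard library are available. Lean on these libraries where they do the work, as an engineer would, in place of code of your own. Each camera call takes 0.05 s, during which the arm holds its last target. There are 200 camera calls.

## Working session

There is one attempt and no reset: what is moved stays moved. The work goes in short steps, each a Python script; the robot and the scene stay as the last script left them, time stands still between calls to the robot, and variables do not carry over. Pictures are saved under pics/ and viewed, at most 10 in all, crops included, and the job is handed in when it is done.

```bash
mkdir -p pics; python3 - <<'E'
from station import r
import cv2,numpy as np
for n in("scene","top"):
    s=r.snapshot(n); cv2.imwrite(f"pics/{n}0.png",s["frame"][:,:,::-1]); np.savez(f"pics/{n}0.npz",**s)
    R=np.array(s["R"]);print(n,s["fx"],s["cx"],s["cy"],R.round(3).tolist(),(-R.T@np.array(s["t"])).round(3))
st=r.sense();print(st)
E
```

```text
scene 499.7090493222009 315.54619464269905 192.95129845376073 [[0.456, -0.89, -0.024], [-0.436, -0.2, -0.877], [0.776, 0.41, -0.479]] [-0.753 -0.634  0.834]
top 416.0757705856388 319.7190485621109 198.37622813308607 [[0.014, -1.0, -0.005], [-0.995, -0.013, -0.094], [0.094, 0.006, -0.996]] [0.35  0.015 1.439]
{'clock': 0.1, 'joints': array([ 6.65378081e+01,  5.25663616e+00,  7.05749604e+01, -1.21468065e-03,
        1.04267729e+02, -3.24881276e+00]), 'joint_vel': array([ 0.02262982, -0.16816347, -0.13144826, -0.01475388, -0.11669142,
       -0.12944843]), 'joint_torque': array([ 3.10285788e-03, -4.47858667e+01, -4.07570922e+01,  6.99866423e-02,
        2.84824509e-02, -1.14691079e-04]), 'tcp_pos': array([0.20733241, 0.5630813 , 0.40364244]), 'orientation': array([-1.79900767e+02, -4.45316033e-03,  1.59786319e+02]), 'contact_force': array([-0.05619931, -0.56435871,  0.25081815]), 'torque': array([0.00960281, 0.04456642, 0.01198503]), 'gripper_force': 0.0, 'opening': 0.08753342547889276}
```

View pics/scene0.png

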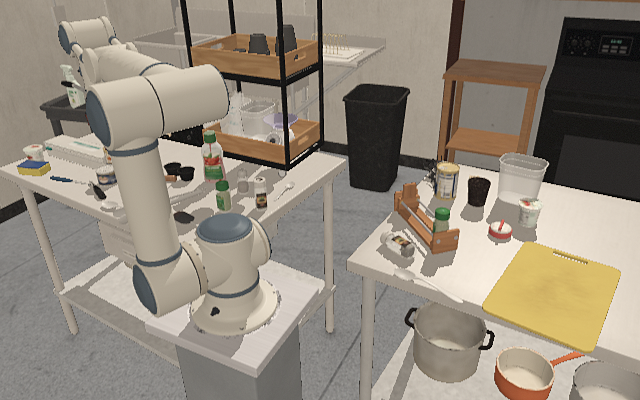

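View pics/top0.png

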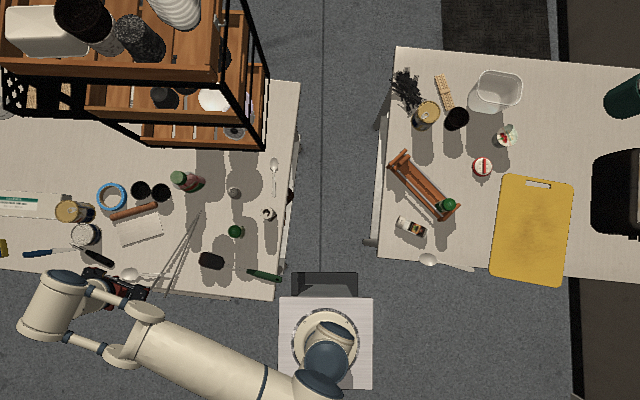

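The scene view shows the rack at about (425,215), the jar in the rack at (441,215) and the fallen jar at (400,243). On the left are a green-capped jar (222,195), a clear or grey item (243,182) and a jar with a white cap (261,193). In the top view these are the rack from (400,160) to (445,210), the fallen jar (411,226), and the jars (235,231) and (268,213). I'll zoom in.

```bash
python3 - <<'E'
import cv2,numpy as np
t=cv2.imread("pics/top0.png");s=cv2.imread("pics/scene0.png")
f=lambda i,x,y:cv2.resize(i[y:y+75,x:x+100],None,fx=4,fy=4,interpolation=cv2.INTER_CUBIC)
cv2.imwrite("pics/m1.png",np.vstack([np.hstack([f(t,200,170),f(t,380,150)]),np.hstack([f(s,195,140),f(s,375,180)])]))
E
```

```text
(no output)
```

View pics/m1.png

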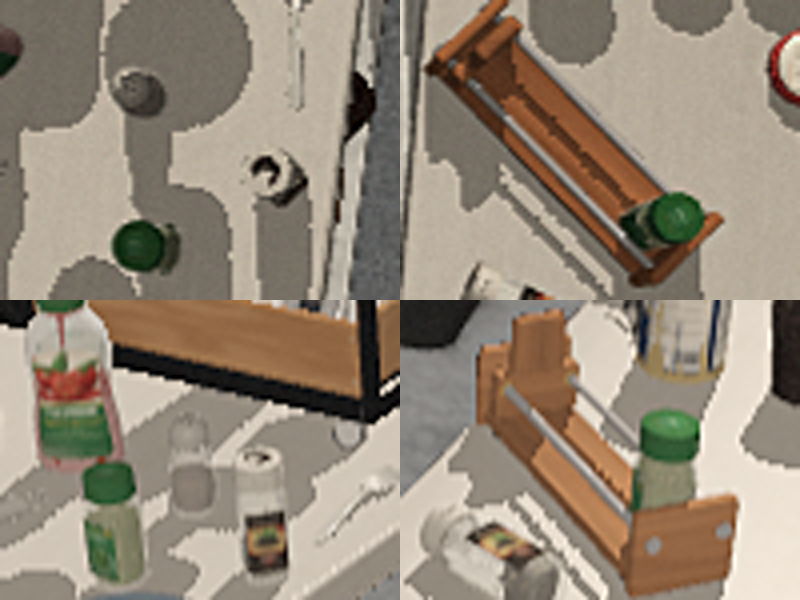

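The crops show green caps on the rack jar and on the left jar (103 mm, so jar_b). The white-capped jar on the left is jar_a, and the fallen jar's cap points left. The grey domed item at top (234,193) is the mill. Next are rough positions and a wrist view.

```bash
cat > h.py <<'E'
import numpy as np,cv2
from scipy.spatial.transform import Rotation as Ro
def ray(s,u,v):
    R=np.array(s["R"]);t=np.array(s["t"]);o=-R.T@t
    return o,R.T@np.array([(u-s["cx"])/s["fx"],(v-s["cy"])/s["fy"],1.])
def pl(s,u,v,z):
    o,d=ray(s,u,v);return o+d*(z-o[2])/d[2]
def proj(s,X):
    c=np.array(s["R"])@np.array(X)+np.array(s["t"]);return np.array([s["fx"]*c[0]/c[2]+s["cx"],s["fy"]*c[1]/c[2]+s["cy"]])
def save(s,n):
    cv2.imwrite(f"pics/{n}.png",s["frame"][:,:,::-1]);np.savez(f"pics/{n}.npz",**s)
def load(n): return dict(np.load(f"pics/{n}.npz"))
E
python3 - <<'E'
from h import *
from station import r
s=load("top0")
for n,u,v,z in [("jb",234.8,231.3,.103),("ja",267.5,213.5,.107),("mill",233.5,192,.09),("rj",449,204,.119),("rackR",455,207,.07),("rackR2",441,220,.07),("rackL",408,150,.07),("fcap",398,220,.02),("fbase",425,231,.02),("edge",430,265,0),("shelf post",262,148,0),("spoon",428,260,0)]: print(n,pl(s,u,v,z).round(3))
w=r.snapshot("wrist");save(w,"w0");R=w["R"];print(w["fx"],(-np.array(R).T@np.array(w["t"])).round(3),np.array(R).round(3).tolist(),r.sense()["clock"])
E
```

```text
jb [0.367 0.294 0.103]
ja [0.425 0.191 0.107]
mill [0.495 0.306 0.09 ]
rj [ 0.463 -0.387  0.119]
rackR [ 0.457 -0.422  0.07 ]
rackR2 [ 0.414 -0.375  0.07 ]
rackL [ 0.646 -0.269  0.07 ]
fcap [ 0.414 -0.243  0.02 ]
fbase [ 0.378 -0.335  0.02 ]
edge [ 0.263 -0.356  0.   ]
shelf post [0.662 0.23  0.   ]
spoon [ 0.279 -0.349  0.   ]
355.9596885066507 [0.133 0.59  0.385] [[0.345, 0.939, -0.001], [0.898, -0.329, 0.292], [0.274, -0.102, -0.956]] 0.15
```

View pics/w0.png

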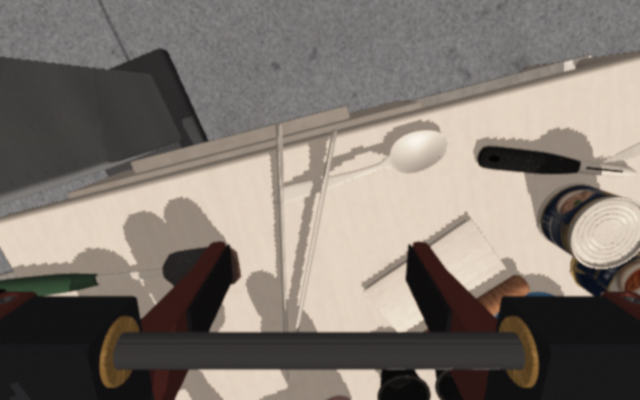

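The wrist camera sits on the tool's +x side, and the gripper fills the bottom of its image. This view shows only the left table's clutter: spoons and cans, no jars. I'll take two proper wrist views, one on each side.

```bash
python3 - <<'E'
from h import *
from station import r
r.reach([.44,.26,.45],[180,0,-149.4]);save(r.snapshot("wrist"),"wl");print(r.sense()["clock"],r.sense()["joints"].round(1))
r.reach([.50,-.36,.48],[180,0,144]);save(r.snapshot("wrist"),"wr");print(r.sense()["clock"],r.sense()["joints"].round(1))
a,b=cv2.imread("pics/wl.png"),cv2.imread("pics/wr.png")
cv2.imwrite("pics/m2.png",np.vstack([a[:300],b[:300]]))
E
```

```text
1.6333 [ 26.8  -7.6  78.6   0.  109.1 -93.8]
3.9083 [-38.8   9.5  58.1   0.  112.3 -92.9]
```

View pics/m2.png

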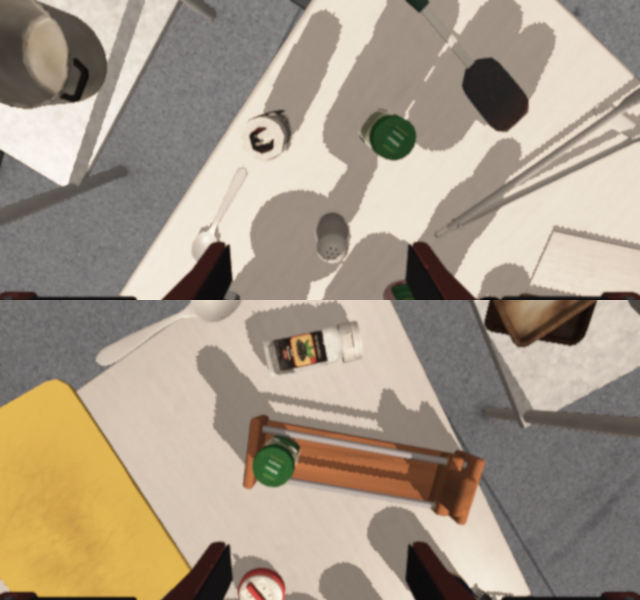

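Top half, left table: jar_a's cap at (267,133), jar_b's cap at (390,135), the mill at (333,240). Bottom half, right bench (rows minus 300): the fallen jar from (270,55) to (360,40) with its cap at right, the rack from (250,150) to (475,185) with its jar at the left end and its stop at the right end (460,480 in the montage). I'll zoom in for the edges.

```bash
python3 - <<'E'
from h import *
a,b=cv2.imread("pics/wl.png"),cv2.imread("pics/wr.png")
f=lambda i,x,y,w,h,k:cv2.resize(i[y:y+h,x:x+w],None,fx=k,fy=k,interpolation=cv2.INTER_CUBIC)
m=np.zeros((600,800,3),np.uint8)
m[:300,:300]=f(a,230,100,75,75,4);m[300:,:300]=f(a,355,100,75,75,4)
m[:420,300:]=f(b,240,10,250,210,2)
cv2.imwrite("pics/m3.png",m)
E
```

```text
(no output)
```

View pics/m3.png

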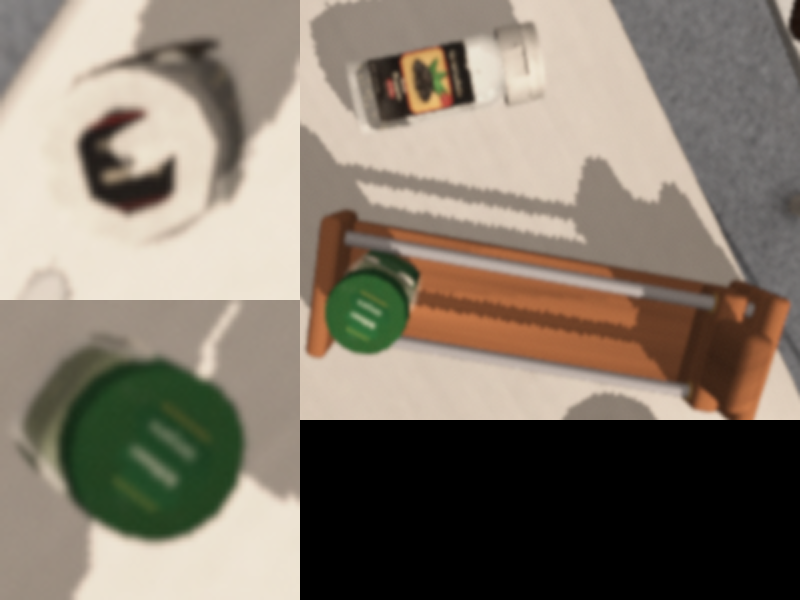

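The crops give these readings (montage pixels):

| Item | Reading |
|---|---|
| jar_a | base edge (75,78)-(215,42), cap centre about (147,155) |
| jar_b | base edge (15,430)-(120,335), cap centre about (154,449) |
| Fallen jar | top edge (350,62)-(495,38), cap end (541,61) |
| Rack | rails (345,240)-(712,300) and (400,345)-(690,390) |

Next I'll turn these into positions.

```bash
python3 - <<'E'
from h import *
L,W=load("wl"),load("wr")
A=lambda u,v:(230+u/4-.4,100+v/4-.4); B=lambda u,v:(355+u/4-.4,100+(v-300)/4-.4); C=lambda u,v:(240+(u-300)/2-.25,10+v/2-.25)
ang=lambda p,q:np.degrees(np.arctan2(q[1]-p[1],q[0]-p[0])).round(1)
def edge(n,s,f,p,q,z):
    P,Q=pl(s,*f(*p),z),pl(s,*f(*q),z);print(n,P.round(4),Q.round(4),"len",np.linalg.norm(P-Q).round(4),"ang",ang(P,Q));return P,Q
edge("a base",L,A,(75,78),(215,42),0);print("a cap",pl(L,*A(147,155),.107).round(4))
edge("b base",L,B,(15,430),(120,335),0);print("b cap",pl(L,*B(154,449),.103).round(4))
edge("f far",W,C,(350,62),(495,38),.04);edge("f near",W,C,(370,128),(500,105),0)
edge("f axis end-cap",W,C,(358,96),(541,61),.02)
edge("rail near",W,C,(345,240),(712,300),.046);edge("rail far",W,C,(400,345),(690,390),.046)
edge("boardL top",W,C,(335,213),(318,350),.07);edge("boardR outer top",W,C,(787,297),(748,415),.07)
edge("stop top?",W,C,(733,288),(705,405),.07)
print("rj",pl(W,*C(367,310),.119).round(4))
# masks: green caps, rails
for s,n,z in((L,"b",.103),(W,"rj",.119)):
    h=cv2.cvtColor(s["frame"],cv2.COLOR_RGB2HSV);m=cv2.inRange(h,(55,120,30),(85,255,255))
    for c in cv2.findContours(m,0,2)[0]:
        if 600<cv2.contourArea(c)<3500:
            (u,v),rad=cv2.minEnclosingCircle(c);print(n,u,v,rad,cv2.contourArea(c),pl(s,u,v,z).round(4))
h=cv2.cvtColor(W["frame"],cv2.COLOR_RGB2HSV);m=cv2.inRange(h,(5,110,60),(18,255,255))
for c in cv2.findContours(m,0,2)[0]:
    if cv2.contourArea(c)>500:print("brown",cv2.contourArea(c),cv2.boxPoints(cv2.minAreaRect(c)).round(1).tolist())
E
```

```text
a base [0.4388 0.1617 0.    ] [0.4087 0.1923 0.    ] len 0.0429 ang 134.5
a cap [0.429  0.1976 0.107 ]
b base [0.3853 0.2816 0.    ] [0.3465 0.2934 0.    ] len 0.0405 ang 163.2
b cap [0.3696 0.2962 0.103 ]
f far [ 0.3579 -0.3275  0.04  ] [ 0.3944 -0.2568  0.04  ] len 0.0795 ang 62.7
f near [ 0.3866 -0.3419  0.    ] [ 0.4223 -0.2702  0.    ] len 0.0802 ang 63.5
f axis end-cap [ 0.371  -0.3356  0.02  ] [ 0.4174 -0.2398  0.02  ] len 0.1065 ang 64.2
rail near [ 0.4309 -0.3879  0.046 ] [ 0.5847 -0.2345  0.046 ] len 0.2172 ang 44.9
rail far [ 0.4988 -0.3998  0.046 ] [ 0.6252 -0.2732  0.046 ] len 0.1789 ang 45.0
boardL top [ 0.417 -0.379  0.07 ] [ 0.4703 -0.4341  0.07  ] len 0.0767 ang -46.0
boardR outer top [ 0.5991 -0.2045  0.07  ] [ 0.6474 -0.2559  0.07  ] len 0.0705 ang -46.8
stop top? [ 0.5772 -0.2263  0.07  ] [ 0.6273 -0.2731  0.07  ] len 0.0686 ang -43.0
rj [ 0.4645 -0.3869  0.119 ]
b 392.5 136.5 21.272146224975586 1292.5 [0.3696 0.2955 0.103 ]
rj 273.1019287109375 165.28155517578125 19.91478729248047 1149.0 [ 0.4649 -0.3874  0.119 ]
brown 1216.5 [[497.1000061035156, 318.8999938964844], [529.7000122070312, 312.70001220703125], [543.4000244140625, 384.3999938964844], [510.70001220703125, 390.70001220703125]]
brown 1221.0 [[93.80000305175781, 384.5], [107.5, 312.5], [140.10000610351562, 318.70001220703125], [126.4000015258789, 390.70001220703125]]
brown 9358.5 [[239.5, 185.89999389648438], [251.8000030517578, 113.5999984741211], [485.70001220703125, 153.10000610351562], [473.3999938964844, 225.39999389648438]]
brown 677.0 [[287.79998779296875, 36.79999923706055], [312.20001220703125, 32.0], [318.20001220703125, 62.20000076293945], [293.79998779296875, 67.0]]
brown 1923.5 [[493.0, 0.0], [595.0, 0.0], [595.0, 45.0], [493.0, 45.0]]
```

Rack y runs along 45° (yaw -45°), with its centre line at about x_r 0.606. The fallen jar's axis points along 63.5°. Next I'll measure the board corners more finely and check IK options for the stand-up.

```bash
cat >> h.py <<'E'
G=.163
UX=np.array([.7071,-.7071,0]);UY=np.array([.7071,.7071,0])
def rk(p): return np.array([p@UX,p@UY])
def eul(M): return Ro.from_matrix(M).as_euler("xyz",degrees=True)
def tcp(g,M): return np.asarray(g,float)-G*M[:,2]
def down(yaw): return Ro.from_euler("xyz",[180,0,yaw],degrees=True).as_matrix()
az=np.radians(63.5);D=np.array([np.cos(az),np.sin(az),0]);UP=np.array([0,0,1.])
FB=np.array([.3715,-.335,.025])
def R0(sgn,phi):
    z=-np.cos(phi)*UP+np.sin(phi)*D;y=sgn*np.cross(D,UP);return np.column_stack([np.cross(y,z),y,z])
def R1(sgn,phi,psi):
    return Ro.from_euler("z",psi,degrees=True).as_matrix()@Ro.from_rotvec(np.cross(D,UP)*np.pi/2).as_matrix()@R0(sgn,phi)
E
python3 - <<'E'
from h import *
from station import r
W=load("wr")
for u,v in((239.5,185.9),(251.8,113.6),(473.4,225.4),(485.7,153.1)):print(rk(pl(W,u,v,.07)).round(4))
print("rails",[rk(pl(W,*p,.046)).round(4) for p in((262.25,129.75),(445.75,159.75),(289.75,182.25),(434.75,204.75))],"rj",rk(pl(W,273.1,165.3,.119)))
g0=FB+.058*D;print("g0",g0,rk(g0))
for sgn in(1,-1):
  for phi in(-30,-15):
    ph=np.radians(phi);q=r.inverse_kinematics(tcp(g0,R0(sgn,ph)),eul(R0(sgn,ph)))
    print(sgn,phi,None if q is None else np.round(q))
    for psi in(0,-25,-50,-75,-100,-125):
        M=R1(sgn,ph,psi);q=r.inverse_kinematics(tcp([.40,-.27,.06],M),eul(M))
        if q is not None:print("   ",psi,np.round(q),M[:,2].round(2))
E
```

```text
[0.6425 0.0154]
[0.5611 0.0208]
[0.6467 0.2908]
[0.5623 0.28  ]
rails [array([0.579 , 0.0304]), array([0.5793, 0.2476]), array([0.6354, 0.07  ]), array([0.6353, 0.2489])] rj [0.60263794 0.05480065]
g0 [ 0.39737947 -0.28309381  0.025     ] [0.48116266 0.08081139]
1 -30 [-20.  -5. 108. -30.  82.  12.]
    0 [-66.  16.  95.  45. 110. -40.] [ 0.39  0.78 -0.5 ]
    -25 [-73.   0. 112.  54.  95. -30.] [ 0.68  0.54 -0.5 ]
    -50 [-76. -22. 131.  62.  80. -17.] [ 0.84  0.2  -0.5 ]
1 -15 [-29.  -9. 107. -15.  81.  -1.]
    0 [-68.  26.  92.  54. 117. -43.] [ 0.43  0.86 -0.26]
    -25 [-76.  11. 111.  64. 102. -38.] [ 0.76  0.6  -0.26]
    -50 [-81. -11. 133.  75.  86. -32.] [ 0.94  0.23 -0.26]
-1 -30 None
    0 [-66.  16.  95.  45. 110. 140.] [ 0.39  0.78 -0.5 ]
    -25 [-73.   0. 112.  54.  95. 150.] [ 0.68  0.54 -0.5 ]
-1 -15 None
    0 [-68.  26.  92.  54. 117. 137.] [ 0.43  0.86 -0.26]
    -25 [-76.  11. 111.  64. 102. 142.] [ 0.76  0.6  -0.26]
    -50 [-81. -11. 133.  75.  86. 148.] [ 0.94  0.23 -0.26]
```

```bash
cat >> h.py <<'E'
from station import r
def line(g,M,speed=.15): r.servo_line(list(tcp(g,M)),list(eul(M)),speed)
def go(g,M): r.reach(list(tcp(g,M)),list(eul(M)))
def st(t=""):
    s=r.sense();print(t,"t",round(s["clock"],2),"op",round(s["opening"],4),"F",s["contact_force"].round(1),"gf",round(s["gripper_force"],1),"g",(s["tcp_pos"]+G*Ro.from_euler("xyz",s["orientation"],degrees=True).as_matrix()[:,2]).round(4));return s
def touch(g,M,n,step=.001,thr=2.5):
    g=np.array(g,float);r.wait(.15);f0=r.sense()["contact_force"][2]
    for i in range(n):
        g[2]-=step;line(g,M,.02);f=r.sense()["contact_force"][2]
        if f-f0>thr: break
    print("touch",i,g[2].round(4),round(f-f0,2));return g
E
python3 - <<'E'
from h import *
ph=np.radians(-30);A=R0(1,ph);B=R1(1,ph,0);g0=FB+.058*D
go(g0-.16*A[:,2],A);st("pre")
line(g0,A,.12);st("at")
r.grab(25);st("grab")
line(g0+[0,0,.14],A,.2);s=st("lift")
P=np.array([.40,-.27,.16]);go(P,B);st("rot")
save(r.snapshot("scene"),"s1")
line([.40,-.27,.064],B,.15);g=touch([.40,-.27,.064],B,9)
st("down")
i=load("s1")["frame"][150:300,340:500,::-1];cv2.imwrite("pics/c1.png",cv2.resize(i,None,fx=3,fy=3))
E
```

```text
pre t 5.53 op 0.0877 F [-0.4 -0.3  0.5] gf 0.0 g [ 0.4334 -0.2116  0.1641]
at t 7.01 op 0.0878 F [-0.4 -0.1  0.2] gf 0.0 g [ 0.398  -0.2831  0.0258]
grab t 7.81 op 0.0394 F [-0.4  1.1 -0.4] gf 24.8 g [ 0.3973 -0.283   0.0249]
lift t 8.66 op 0.0396 F [ 0.2  0.3 -1.8] gf 24.8 g [ 0.3969 -0.2828  0.1634]
rot t 9.9 op 0.0398 F [-0.1 -0.9 -1.3] gf 24.8 g [ 0.4    -0.2694  0.1592]
touch 2 0.061 5.08
down t 11.64 op 0.0394 F [-0.6  0.5  3.5] gf 24.9 g [ 0.4001 -0.27    0.0616]
```

View pics/c1.png

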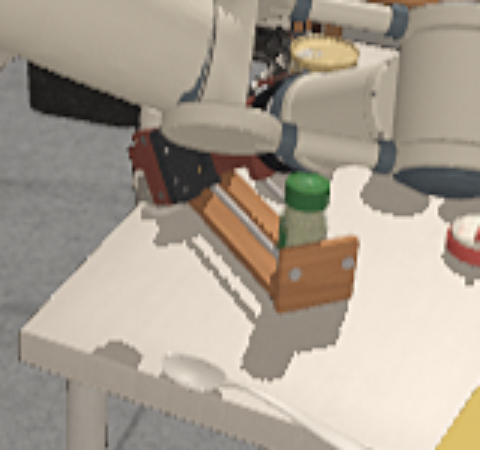

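The arm hides the jar in this view (gripper at (170,165), rack untouched). Contact came at z 0.061 with about 5 N, and the jar is gripped at 39.4 mm. I'll release, back off along the tool and look.

```bash
python3 - <<'E'
from h import *
B=R1(1,np.radians(-30),0);g=np.array([.40,-.27,.0612])
line(g,B,.05);r.let_go();st("open")
line(g-.13*B[:,2],B,.15);st("back")
r.reach([.52,-.20,.48],[180,0,200]);r.wait(.1);save(r.snapshot("wrist"),"w2");st("view")
W=load("w2");print(proj(W,[.4,-.27,.0]),proj(W,[.4,-.27,.107]))
u,v=proj(W,[.4,-.27,.05]).astype(int);i=W["frame"][max(0,v-70):v+80,max(0,u-90):u+110,::-1];print(u,v)
cv2.imwrite("pics/c2.png",cv2.resize(i,None,fx=4,fy=4,interpolation=2))
E
```

```text
open t 12.78 op 0.0878 F [ 0.2 -0.3 -1.1] gf 0.0 g [ 0.4    -0.27    0.0612]
back t 13.79 op 0.0877 F [ 0.5 -0.  -0.2] gf 0.0 g [ 0.3498 -0.3702  0.1257]
view t 15.42 op 0.0875 F [-0.3  0.2  1.3] gf 0.0 g [ 0.5196 -0.2008  0.3154]
[298.58873388  44.69148949] [292.48044884  28.70093099]
296 38
```

View pics/c2.png

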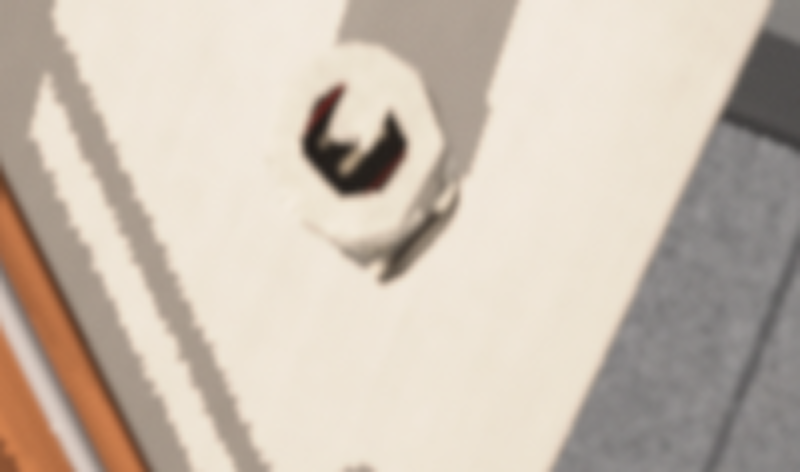

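The jar stands upright, its cap centre at crop (362,150), clear of the rack. I'll regrip it from above and place it in slot 2.

```bash
cat >> h.py <<'E'
XC=.6045
def pick(c,yaw,h=.060):
    M=down(yaw);c=np.array([c[0],c[1],0.])
    go(c+[0,0,.24],M);line(c+[0,0,h],M,.15);r.grab(25);s=st("pick");
    line(c+[0,0,.25],M,.25);st("lift")
    return abs(s["opening"]-.04)<.006
def place(y,h=.060,xc=XC):
    M=down(45);p=xc*UX+y*UY
    go(p+[0,0,.24],M);line(p+[0,0,.13],M,.15)
    f0=st("above")["contact_force"]
    for z in(.105,.095,.084):
        line(p+[0,0,z],M,.06);f=st("in")["contact_force"]-f0
        if np.abs(f).max()>5: print("FORCE",f.round(1));return False
    touch(p+[0,0,.084],M,12);r.let_go();r.wait(.1);line(p+[0,0,.22],M,.2);st("out");return True
E
python3 - <<'E'
from h import *
W=load("w2");c=pl(W,206+362/4-.4,150/4-.4,.107);print(c.round(4),rk(c))
if pick(c,63.5): print(place(.0995))
E
```

```text
[ 0.4054 -0.2647  0.107 ] [0.4738563  0.09953004]
pick t 19.44 op 0.0395 F [-0.1  0.3  0.3] gf 25.0 g [ 0.4054 -0.2646  0.0599]
lift t 20.35 op 0.0395 F [ 0.7  0.2 -1.7] gf 25.0 g [ 0.4051 -0.2644  0.2482]
above t 21.82 op 0.0397 F [-0.7 -0.1 -0.4] gf 25.0 g [ 0.4982 -0.3573  0.1318]
in t 22.38 op 0.0398 F [-0.6  0.4 -1.2] gf 25.0 g [ 0.4976 -0.357   0.1045]
in t 22.7 op 0.0395 F [ 0.2  0.2 -2.1] gf 25.0 g [ 0.4975 -0.3569  0.0943]
in t 23.03 op 0.0394 F [-0.5 -0.8 -1.4] gf 25.0 g [ 0.4975 -0.3568  0.0831]
touch 8 0.075 6.53
out t 27.29 op 0.0876 F [-0.3 -0.6 -0.9] gf 0.0 g [ 0.4975 -0.3568  0.2184]
True
```

Jar 2 is seated. Next are jar_a and jar_b.

```bash
sed -i 's/(.105,.095,.084)/(.105,.095,.080)/;s/touch(p+\[0,0,.084\],M,12)/touch(p+[0,0,.080],M,8)/' h.py; python3 - <<'E'
from h import *
ca=[.4265,.1955];M=down(44.5)
go([ca[0],ca[1],.30],M)
ok=pick(ca,44.5)
save(r.snapshot("top"),"t3")
if ok: print(place(.1435))
E
```

```text
pick t 31.82 op 0.0398 F [ 0.4 -0.3  0. ] gf 25.0 g [0.4266 0.1954 0.06  ]
lift t 32.73 op 0.0397 F [-0.2 -0.2 -2.3] gf 25.0 g [0.4261 0.1954 0.2482]
above t 35.58 op 0.0398 F [ 0.5 -0.6 -0.2] gf 25.0 g [ 0.5295 -0.3261  0.1314]
in t 36.15 op 0.0395 F [ 0.5 -0.3 -0.7] gf 25.0 g [ 0.5287 -0.3259  0.1045]
in t 36.47 op 0.0396 F [ 0.5 -0.4 -0.5] gf 25.0 g [ 0.5286 -0.3258  0.0943]
in t 36.87 op 0.0397 F [ 0.8 -0.  -0.8] gf 25.0 g [ 0.5286 -0.3257  0.0791]
touch 4 0.075 5.93
out t 40.12 op 0.088 F [-0.8  0.1 -0.6] gf 0.0 g [ 0.5286 -0.3257  0.2184]
True
```

```bash
python3 - <<'E'
from h import *
cb=[.3698,.2958]
ok=pick(cb,73.2)
if ok:
    print(place(.1875))
    r.reach([.50,-.36,.48],[180,0,144]);r.wait(.05);save(r.snapshot("wrist"),"w4");st("view")
    cv2.imwrite("pics/c4.png",cv2.resize(load("w4")["frame"][60:240,230:500,::-1],None,fx=2.9,fy=2.9,interpolation=2))
E
```

```text
pick t 44.54 op 0.0423 F [ 0.3 -0.  -0.3] gf 25.0 g [0.3698 0.2958 0.06  ]
lift t 45.45 op 0.0421 F [-0.1 -0.3 -1. ] gf 25.0 g [0.3695 0.2956 0.2482]
above t 48.55 op 0.0421 F [1.1 0.7 0.1] gf 25.0 g [ 0.5606 -0.295   0.1314]
in t 49.12 op 0.0419 F [ 0.  -0.1 -0.9] gf 25.0 g [ 0.5598 -0.2948  0.1045]
in t 49.43 op 0.042 F [ 0.9  0.4 -0.5] gf 25.0 g [ 0.5597 -0.2947  0.0942]
in t 49.83 op 0.0419 F [-0.7 -0.2 -1.2] gf 25.0 g [ 0.5597 -0.2947  0.0791]
touch 4 0.075 4.92
out t 53.06 op 0.0881 F [ 0.3 -0.1 -0.6] gf 0.0 g [ 0.5597 -0.2947  0.2183]
True
view t 54.79 op 0.0879 F [-0.1 -0.5 -0.5] gf 0.0 g [ 0.5001 -0.3598  0.3165]
```

View pics/c4.png

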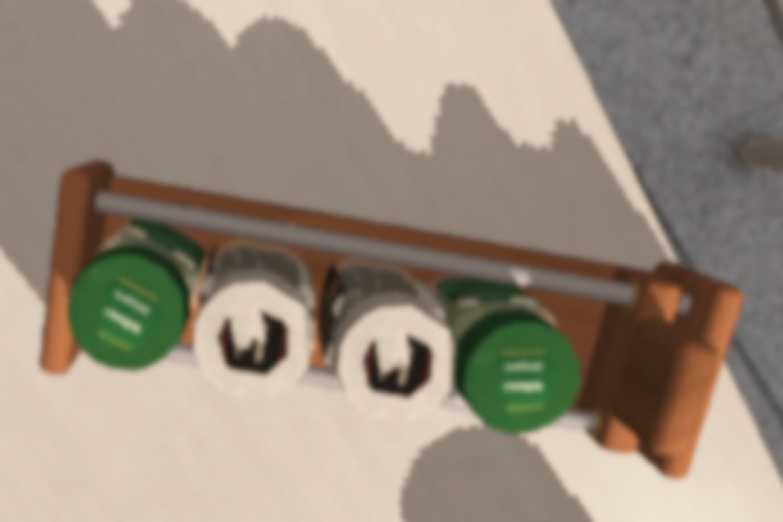

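All four jars stand in one row with small gaps, caps at crop (130,310), (253,340), (396,362) and (518,372). The stop is at the far right, (655,360). Now I'll slide it in, watching the force.

```bash
python3 - <<'E'
from h import *
M=down(45);y=.257;p=lambda y,z:XC*UX+y*UY+np.array([0,0,z])
go(p(y,.17),M);line(p(y,.094),M,.12);r.grab(25);s=st("grip")
if abs(s["opening"]-.044)<.005:
    f0=s["contact_force"]@UY
    y-=.045;line(p(y,.094),M,.06);st("fast")
    for i in range(16):
        y-=.0015;line(p(y,.094),M,.025);f=r.sense()["contact_force"]@UY-f0;print(round(y,4),round(f,1))
        if f>8 or r.sense()["clock"]>67.5: break
    r.let_go();line(p(y,.20),M,.25);st("out")
    save(r.snapshot("wrist"),"w5");save(r.snapshot("scene"),"s5")
    i=load("s5")["frame"][150:280,370:500,::-1];cv2.imwrite("pics/c5.png",np.hstack([cv2.resize(i,(400,400),interpolation=2),cv2.resize(load("w5")["frame"][:,:,::-1],(400,400))]))
E
```

```text
grip t 58.04 op 0.044 F [ 6.9 -5.6 -3.2] gf 25.0 g [ 0.6104 -0.2471  0.0941]
fast t 58.94 op 0.0437 F [ 3.5 -5.2 -1.7] gf 25.0 g [ 0.5779 -0.2787  0.0941]
0.2105 0.1
0.209 0.3
0.2075 1.7
0.206 0.9
0.2045 0.8
0.203 2.3
0.2015 5.4
0.2 8.6
out t 62.34 op 0.0878 F [ 0.3 -0.2 -1. ] gf 0.0 g [ 0.5689 -0.2861  0.1999]
```

View pics/c5.png

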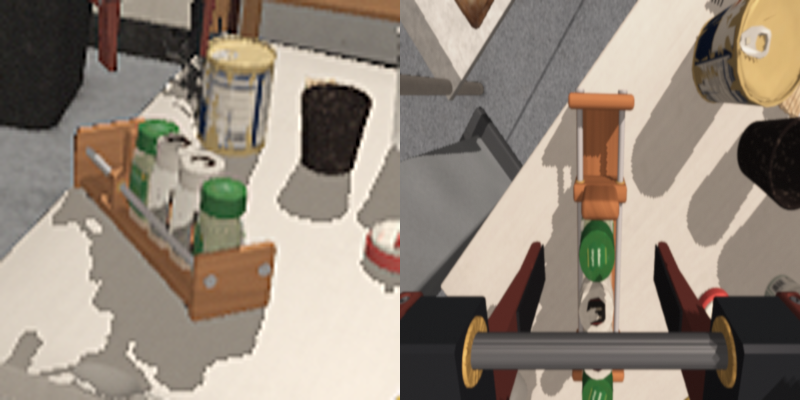

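The stop sits against the last jar, all four jars stand upright and close together, and the force climbed steadily at the end of the push, so the row is tight.

```bash
python3 -c "
from station import r
print(r.hand_in())"
```

```text
the job is handed in; nothing more can be done
None
```

I handed the job in at about 62 s with all four jars upright in the rack, the fallen one having been stood up and regripped from above, and the end stop pushed up against the last jar.

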